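# Unclamp a hinge leaf and hold it knuckle-in-knuckle on the jamb for pinning

## Robot

A 7-joint arm with a two-finger parallel gripper is mounted at the origin on the work surface. World frame = base frame: x ahead of the robot, y to its left, z up, the work surface at z = 0. Lengths are in mm, angles in rad, forces in N, time in s.
With the tool pointing down it reaches from about 425 to 950 mm from the base axis. Payload 16.7 kg.
Tool frame: the origin (TCP) lies at the very end of the fingers, on their centre line; the grasp point (between the pads) lies 19 mm behind it; z points along the fingers, y is the direction in which the jaws open and shut (so a half turn about z gives the same grasp; the last joint's range is limited). The gripper opens to 94 mm and grips with 3 to 60 N. Pads are 16 mm wide; open, the fingers measure 119 mm over their backs; the gripper's body (75 mm by 177 mm) begins 78 mm behind the grasp point.
Start: joints at [1.173, 0.426, 0.074, 1.606, -0.034, 1.111, -0.067], TCP at [165.529, -654.35, 205.467] pointing down, gripper open.
Joint ranges: [-2.85, 2.85], [-0.5, 2.14], [-1.23, 1.37], [0.21, 2.46], [-1.02, 4.16], [0.16, 2.05], [-2.73, 2.73]. Speed limits (rad/s): [1.89, 1.89, 2.39, 2.39, 3.01, 3.01, 3.01].

## Interface

Orientations are given as a unit quaternion [x, y, z, w].
In Python, from cell import bot gives the robot as it stands. The module is installed in compiled form; this text tells all that it offers.
- The arm moves only by the shell command python3 -m inch 'ROWS'. ROWS is JSON, a list of rows, each an object of numbers: "hand": the closure, from 0 (fully open) to 1 (shut); "dx", "dy", "dz": the shift along the tool's x, y, z in cm; "ax", "ay", "az": the turn, a rotation vector about the tool's x, y, z in degrees. A call has 1 to 20 rows; each row shifts and turns the commanded pose from where the row before left it, along the tool's axes as they then stand; what a row does not reach is not made up. A row lasts 1/10 s, in which the tool goes at most 50 mm and 8.59 degrees, less where a joint would pass 70% of its speed; a pose out of reach is approached as far as the arm can. A call is refused whole if a number of a shift passes 5 or a number of a turn 8.59, either way. A call with a gripper value outside its range is refused whole. The fingers move at their own pace and stop on an object; the grip force is fixed at half the most. Time passes only in rows, so rows that do not move let the fingers close. It gives the time, the measured TCP pose, the force and the opening at its end, in the units of the state.
- bot.sense(): the state, without advancing time (a new reading comes with each control period).
- bot.snapshot(name): name is "scene" or "top"; returns a dict with "color" (480x640x3 uint8, blue, green, red), "K" (3x3 intrinsics, pixels), "xyz" and "attitude" of the camera in the world. Camera axes: x right, y up, looking along -z (the intrinsics and any distortion apply to the point x, -y, -z); pixel columns grow to the right and rows downward; lengths in mm; the calibration is good to about 2 mm. A picture is of the moment at which its call begins. There is no depth.
- bot.hand_in(): hands the job in, once; it reports no verdict.
The state is a dict: "clock": time; "q": joint angles; "qvel": joint speeds; "tau": joint torques, N m; "tcp_pos": TCP position; "tcp_rot": TCP orientation; "force": force on the tool from outside, world axes, zero at the start; "wrist_torque": the same for the moment, N m; "opening": finger opening in mm.
Only numpy, scipy, OpenCV 4.12 (cv2) and the standard library are available. Lean on these libraries where they do the work, as an engineer would, in place of code of your own. Each camera call takes 0.05 s, during which the arm holds its last target.

## Task

Slide the small vise's jaw (the one with the red handle) fully open and leave it open, then lift the finished brass hinge leaf up out of the vise. Bring it to the grey jamb block and lower its knuckle gently into the gap between the two knuckles of the fixed leaf, until the hole through all three is in one straight line, as a hinge pin would need. Finish while still holding it there in the gripper, upright, lined up and carried by the gripper alone; leave the dish with the pin, the screwdriver and the wrench where they lie.

Things in the scene. Friction and masses are not known exactly. Their poses are not given: they have to be found in the camera images.
- vise_jaw (a joint): opening of the vise's sliding jaw in m: about 0 (up to 0.003) = clamped on the leaf, 0.040 = fully open at its stop. It slides level along the +x direction of jaw_handle, needs about 3 N, and stays where it is left.
- jaw_handle (a point): grip point on the red handle, an upright flat bar on the blue sliding jaw: 24 mm along its x, 12 mm thick (y), from 25 mm below this point to 20 mm above it (the jaw's 44 mm wide flat top lies 25 mm below). +x is the opening direction, away from the leaf; z up. Best pinched from above across its y and pulled along +x.
- vise: blue vise fixed to the bench, 190 x 90 mm, jaw tops 60 mm above the bench. Origin: on the bench right below the clamped leaf's hole; x = the jaw's opening direction, y along the leaf's hole, z up. Its bed runs from -45 to +145 mm along x; the handle is at x = 75 mm when closed. The sliding jaw's steel nose reaches over the leaf's knuckle and traps it until the jaw opens.
- leaf: brass hinge leaf, 0.4 kg: plate 10 mm thick (x), 60 wide (y), 70 high (z), on a central round knuckle, 22 mm diameter, 36 long (y), with a 10 mm hole. Origin: hole centre; y along the hole, z to the plate, which fills 14 to 84 mm above it. Starts upright in the vise, knuckle down, hole 35 mm above the bench, on ledges under the plate's lower corners; it keeps standing there when the jaw opens.
- leaf_hole (a point): centre of the hole in the loose leaf's knuckle (origin of the leaf, same axes)
- leaf_plate (a point): centre of the loose leaf's plate, 49 mm above its hole (same axes): pinch the plate here or up to 20 mm higher, across its 10 mm thickness (x)
- jamb: grey jamb block fixed to the bench, 60 mm (x) by 120 mm (y), 64 mm high, origin under its centre on the bench. A 6 mm brass leaf lies on its top and carries two brass knuckles, 22 mm in diameter, that stick out beyond its +x face.
- jamb_hole (a point): midway between the two fixed knuckles, on the line of their 10 mm holes: 47 mm along the jamb's x from its centre, 75 mm above the bench; y along the holes, z up. Each knuckle runs from 22 to 50 mm either side along y: the gap is 44 mm for the 36 mm loose knuckle, open above and below; the block's face is 17 mm behind. The loose leaf's y goes along this y, either way round (its faces are alike).
- dish: bystander: black parts dish 90 x 70 x 22 mm with the hinge pin in it, origin under its centre
- pin: bystander: steel hinge pin, 6 mm in diameter, 66 mm long, lying in the dish; not needed now
- driver: bystander: yellow screwdriver lying on the bench
- wrench: bystander: wrench lying on the bench
Mind the look-alikes: they are no part of the job. Of the things that look like the leaf, the larger one is meant. Leave any pink look-alike of the jamb alone.

How it is judged:
By the outcome, as a careful person would: the job done as asked, in the order asked, and still so for the second after the job is handed in, while the arm keeps its last pose, push and grip.
It also fails if it takes over 51 s, if anything falls off the work surface, if the arm or the gripper's body presses on something with over 40 N, if the wrist force passes 120 N, or if a joint passes its speed limit or range.

## Working session

There is one attempt and no reset: what is moved stays moved. The work goes in short steps, Python scripts to look and compute and a shell command to move; the robot and the scene stay as the last step left them, time stands still between calls to the robot, and variables do not carry over. Pictures are saved under pics/ and viewed, and the job is handed in when it is done.

```bash
ls; mkdir -p pics; python3 - <<'E'
from cell import bot
import cv2
s=bot.sense(); print({k:s[k] for k in('clock','tcp_pos','tcp_rot','force','opening')})
for n in('scene','top'):
    d=bot.snapshot(n); cv2.imwrite(f'pics/{n}0.png',d['color']); print(n,d['K'],d['xyz'],d['attitude'],d.keys())
E
```

```text
pics
{'clock': 0.0, 'tcp_pos': array([ 165.39387828, -653.9843142 ,  204.78990666]), 'tcp_rot': array([ 9.92338287e-01,  1.23548942e-01, -1.37498965e-04, -6.03860808e-04]), 'force': array([ 0.0415951 , -0.14439789,  0.31987857]), 'opening': 93.89016239981088}
scene [[524.01837314   0.         315.87199005]
 [  0.         524.01837314 248.56890306]
 [  0.           0.           1.        ]] [1624.76083726 -119.52312782  892.11145875] [0.34225426 0.30178226 0.59395265 0.6625781 ] dict_keys(['color', 'K', 'xyz', 'attitude'])
top [[457.18274973   0.         326.04822596]
 [  0.         457.18274973 243.33645478]
 [  0.           0.           1.        ]] [ 336.00301154   -1.19300774 1071.95275127] [ 0.05885439 -0.06434604 -0.69771535  0.71104785] dict_keys(['color', 'K', 'xyz', 'attitude'])
```

View pics/scene0.png

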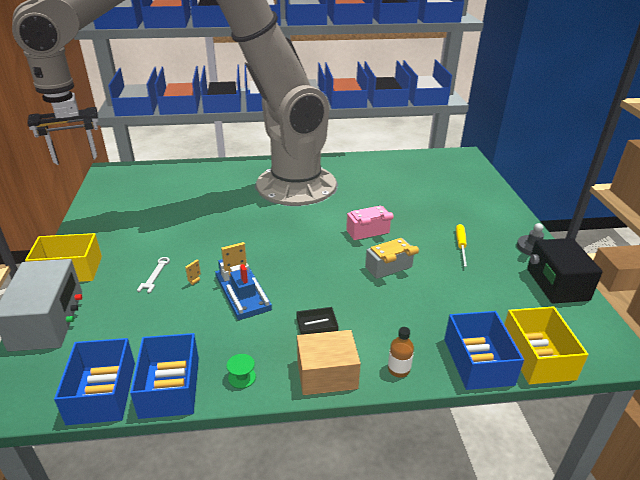

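View pics/top0.png

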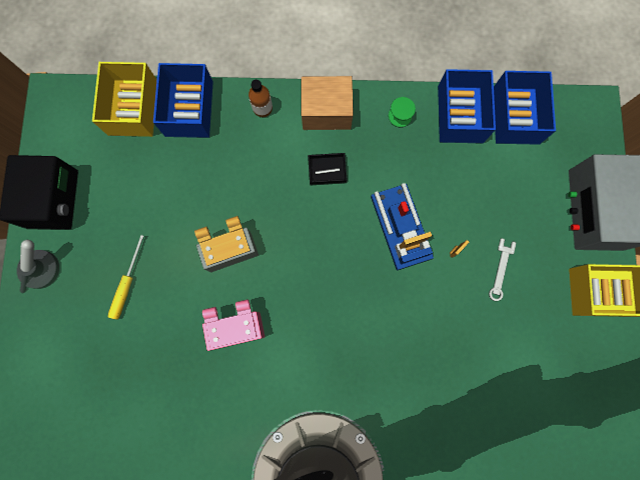

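```bash
cat > h.py <<'E'
import numpy as np, cv2
from scipy.spatial.transform import Rotation as R
def ray(d,uv):
    u,v=uv; K=d['K']
    c=np.array([(u-K[0,2])/K[0,0],-(v-K[1,2])/K[1,1],-1.])
    return np.array(d['xyz']),R.from_quat(d['attitude']).apply(c)
def onz(d,uv,z):
    o,r=ray(d,uv); return o+r*(z-o[2])/r[2]
def proj(d,p):
    c=R.from_quat(d['attitude']).inv().apply(np.array(p)-d['xyz']); K=d['K']
    return np.array([K[0,0]*c[0]/-c[2]+K[0,2],-K[1,1]*c[1]/-c[2]+K[1,2]]).round(1)
def tri(d1,p1,d2,p2):
    (a,r),(b,s)=ray(d1,p1),ray(d2,p2)
    t=np.linalg.lstsq(np.c_[r,-s],b-a,rcond=None)[0]
    p,q=a+t[0]*r,b+t[1]*s
    return (p+q)/2,np.linalg.norm(p-q)
def crop(d,x,y,w,h,f,name):
    c=cv2.resize(d['color'][y:y+h,x:x+w],None,fx=f,fy=f,interpolation=cv2.INTER_CUBIC); cv2.imwrite(name,c)
E
python3 - <<'E'
from cell import bot
from h import *
import pickle
S,T=bot.snapshot('scene'),bot.snapshot('top'); pickle.dump((S,T),open('st.pkl','wb'))
crop(T,360,170,120,110,5,'pics/tv.png'); crop(S,170,230,120,95,6,'pics/sv.png')
crop(T,180,200,90,80,7,'pics/tj.png'); crop(S,340,195,100,90,6,'pics/sj.png')
E
```

```text
(no output)
```

View pics/tv.png

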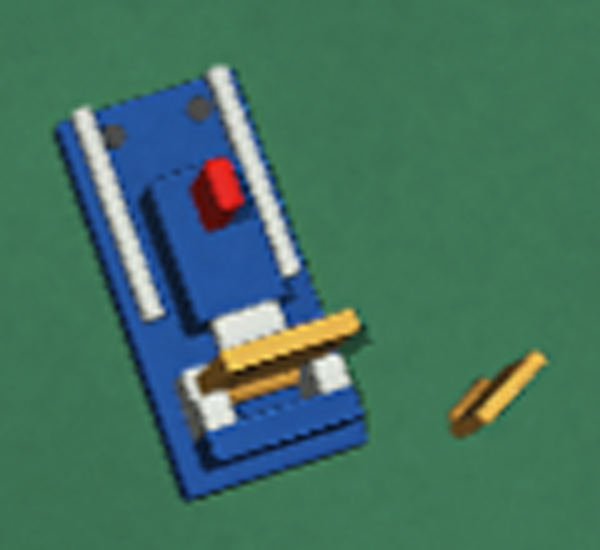

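View pics/sv.png

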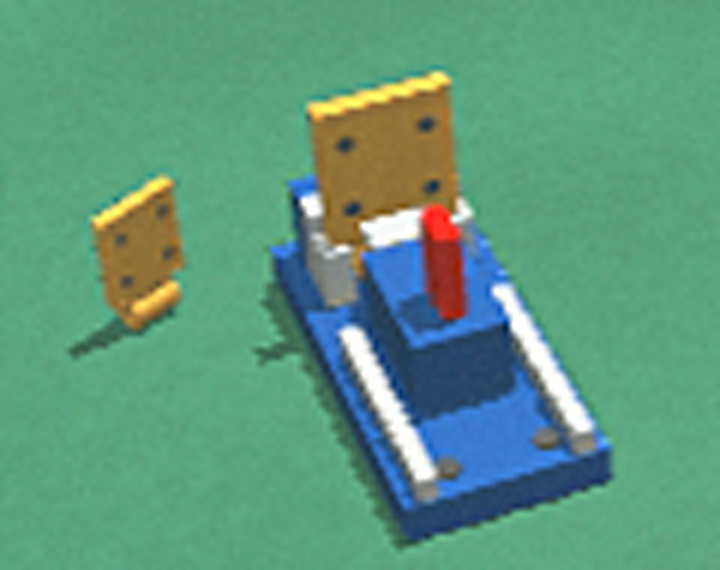

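View pics/tj.png

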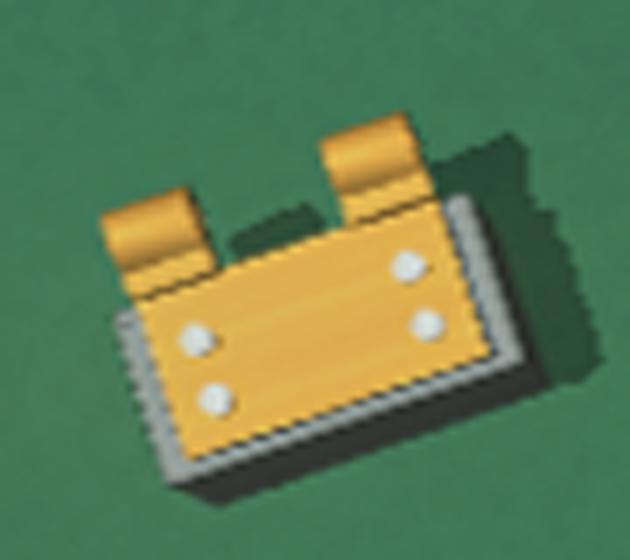

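View pics/sj.png

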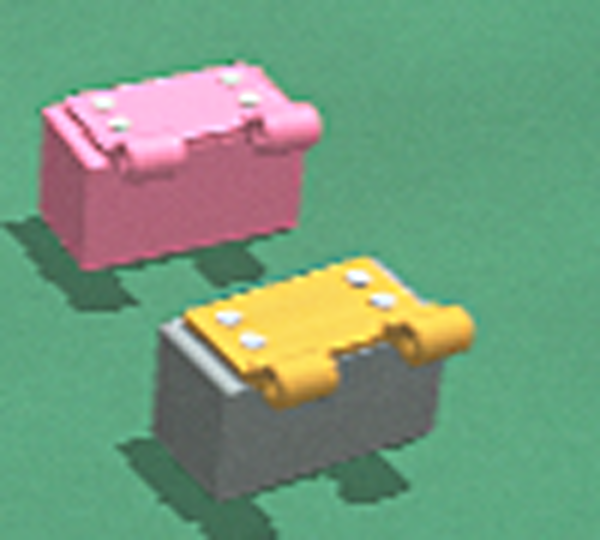

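```bash
python3 - <<'E'
from h import *
import pickle
S,T=pickle.load(open('st.pkl','rb'))
tj=lambda c:(180+(c[0]+.5)/7-.5,200+(c[1]+.5)/7-.5)
tv=lambda c:(360+(c[0]+.5)/5-.5,170+(c[1]+.5)/5-.5)
sj=lambda c:(340+(c[0]+.5)/6-.5,195+(c[1]+.5)/6-.5)
sv=lambda c:(170+(c[0]+.5)/6-.5,230+(c[1]+.5)/6-.5)
# block top corners
P=[onz(T,tj(c),64)[:2] for c in[(170,484),(524,358),(464,195),(116,316)]]
print('block top',np.round(P,1),[round(float(np.linalg.norm(P[i]-P[(i+1)%4])),1) for i in range(4)])
ey=(P[0]-P[1]+P[3]-P[2]);print('yaw of y',np.degrees(np.arctan2(ey[1],ey[0]))-90,'centre',np.mean(P,0))
# knuckle far edge ends at z~75 (x+11)
Q=[onz(T,tj(c),80)[:2] for c in[(101,213),(187,187),(320,143),(406,112)]]
print('kn far edge',np.round(Q,1))
q=Q[0]-Q[3];print('yaw',np.degrees(np.arctan2(q[1],q[0]))-90,np.linalg.norm(q),'gap mid',(Q[1]+Q[2])/2)
# screws both views
for a,b in[((197,340),(253,341)),((217,400),(228,318)),((407,266),(382,300)),((428,325),(358,277))]:
    print('screw',tri(T,tj(a),S,sj(b)),onz(T,tj(a),71))
# plate top corners
for n,f,d,cs in(('T',tv,T,[(224,350),(355,310),(362,328),(226,372)]),('S',sv,S,[(308,103),(447,72),(452,88),(314,121)])):
    P=np.array([onz(d,f(c),119)[:2] for c in cs]);print(n,'plate',P.round(1),P.mean(0).round(1)); 
    q=P[0]-P[1]+P[3]-P[2];print(np.degrees(np.arctan2(q[1],q[0])), np.linalg.norm(q)/2)
for n,f,d,cs in(('T',tv,T,[(224,184)]),('S',sv,S,[(439,216)])):
    print('handle',onz(d,f(cs[0]),105))
for n,f,d,cs in(('bed',tv,T,[(57,125),(223,68)]),):
    for c in cs: print(n,onz(d,f(c),20))
E
```

```text
block top [[451.4 261.7]
 [493.9 151.9]
 [546.5 173.5]
 [504.9 282.4]] [117.8, 56.9, 116.5, 57.3]
yaw of y 21.031123159429853 centre [499.15444543 217.37570506]
kn far edge [[535.  284.8]
 [544.  258.3]
 [559.  217.1]
 [569.7 190.4]]
yaw 20.157782995374205 100.5004937895038 gap mid [551.50073335 237.69720745]
screw (array([494.95742817, 225.60399021,  57.8359694 ]), np.float64(62.359958715284776)) [496.50821269 254.3279407   71.        ]
screw (array([475.94132868, 218.10590883,  57.5341349 ]), np.float64(62.427218810109565)) [477.48307735 246.83435928  71.        ]
screw (array([524.08835972, 214.47252559,  88.67118191]), np.float64(56.88628171963638)) [521.62104017 189.27874465  71.        ]
screw (array([505.48850295, 207.56258015,  88.79059383]), np.float64(58.14523832003652)) [502.7527681  181.66054175  71.        ]
T plate [[ 515.4 -173.3]
 [ 533.8 -229.4]
 [ 526.1 -232.2]
 [ 505.9 -174. ]] [ 520.3 -202.2]
108.66547941948126 60.325816333876354
S plate [[ 523.7 -232.2]
 [ 506.7 -173.8]
 [ 518.9 -171.7]
 [ 537.1 -229.2]] [ 521.6 -201.7]
-73.1478148130212 60.54973395001141
handle [ 591.70446361 -176.65672903  105.        ]
handle [ 589.71385203 -178.223435    105.        ]
bed [ 641.52647725 -112.69206437   20.        ]
bed [ 671.45340854 -192.26922334   20.        ]
```

```bash
cat >> h.py <<'E'
def go(bot,p,yang):
    "shift in tool axes (cm) to TCP p, and az (deg) so that tool y lies along world angle yang (mod 180), tool down"
    s=bot.sense(); r=R.from_quat(s['tcp_rot']); m=r.as_matrix()
    d=r.inv().apply(np.array(p)-s['tcp_pos'])/10
    a=np.degrees(np.arctan2(m[1,1],m[0,1])); dy=(yang-a+90)%180-90
    print('clock',round(s['clock'],2),'tcp',s['tcp_pos'].round(1),'d(cm)',d.round(2),'az',round(-dy,2),'tilt',np.degrees([m[0,2],m[1,2]]).round(2),'F',s['force'].round(1),'open',round(s['opening'],1),'q',s['q'].round(2))
E
python3 - <<'E'
from h import *
import pickle
S,T=pickle.load(open('st.pkl','rb'))
tj=lambda c:(180+(c[0]+.5)/7-.5,200+(c[1]+.5)/7-.5)
sj=lambda c:(340+(c[0]+.5)/6-.5,195+(c[1]+.5)/6-.5)
A=[]
for a,b in[((197,340),(382,300)),((217,400),(358,277)),((407,266),(253,341)),((428,325),(228,318))]:
    p,e=tri(T,tj(a),S,sj(b));A.append(p);print('screw',p.round(1),e.round(1))
A=np.array(A);print(A.mean(0));q=A[0]+A[1]-A[2]-A[3];print(np.degrees(np.arctan2(q[1],q[0]))-90)
E
python3 -m inch '[{"hand":0,"dx":1.5,"dy":-1},{"hand":0,"dx":3.5,"dy":-2.4},{"hand":0,"dx":3.5,"dy":-2.4},{"hand":0,"dx":3.5,"dy":-2.4},{"hand":0,"dx":3.5,"dy":-2.4},{"hand":0,"dx":3.5,"dy":-2.4},{"hand":0,"dx":3.5,"dy":-2.4},{"hand":0,"dx":3.5,"dy":-2.4},{"hand":0,"dx":3.5,"dy":-2.4},{"hand":0,"dx":3.5,"dy":-2.4},{"hand":0,"dx":3.5,"dy":-2.4},{"hand":0,"dx":3.5,"dy":-2.4},{"hand":0,"dx":3.5,"dy":-2.4},{"hand":0,"dx":3.5,"dy":-2.4},{"hand":0,"dx":3.5,"dy":-2.4},{"hand":0,"dx":1,"dy":-1}]'
python3 - <<'E'
from cell import bot
from h import *
go(bot,[591,-177.5,150],109.4)
E
```

```text
screw [496.3 253.4  71.3] 1.7
screw [477.4 246.4  71.3] 0.7
screw [521.4 188.4  71.3] 1.7
screw [502.6 180.9  71.1] 1.4
[499.44302141 217.27968171  71.25509774]
21.100072450488355
clock 0.2 tcp [ 165.5 -654.1  205.1] d(cm) [ 52.94 -35.77   5.53] az -5.21 tilt [-0.01  0.04] F [-0.9  0.8  0.4] open 94.1 q [ 1.17  0.43  0.07  1.61 -0.03  1.11 -0.07]$[0]: bad value
```

```bash

python3 -m inch '[{"hand":0,"dx":1.5,"dy":-1,"dz":0,"ax":0,"ay":0,"az":0}]'; python3 -c "
from cell import bot
print(bot.sense()['clock'])"
```

```text
clock: 0.3
tcp_pos: [175.8, -641.7, 205.0]
tcp_rot: [0.993, 0.122, -0.001, -0.0]
force: [-0.1, 0.2, -0.6]
opening: 93.8
0.3
```

```bash

python3 -m inch '[{"hand":0,"dx":3.5,"dy":-2.4,"dz":0,"ax":0,"ay":0,"az":0},{"hand":0,"dx":3.5,"dy":-2.4,"dz":0,"ax":0,"ay":0,"az":0},{"hand":0,"dx":3.5,"dy":-2.4,"dz":0,"ax":0,"ay":0,"az":0},{"hand":0,"dx":3.5,"dy":-2.4,"dz":0,"ax":0,"ay":0,"az":0},{"hand":0,"dx":3.5,"dy":-2.4,"dz":0,"ax":0,"ay":0,"az":0},{"hand":0,"dx":3.5,"dy":-2.4,"dz":0,"ax":0,"ay":0,"az":0},{"hand":0,"dx":3.5,"dy":-2.4,"dz":0,"ax":0,"ay":0,"az":0},{"hand":0,"dx":3.5,"dy":-2.4,"dz":0,"ax":0,"ay":0,"az":0},{"hand":0,"dx":3.5,"dy":-2.4,"dz":0,"ax":0,"ay":0,"az":0},{"hand":0,"dx":3.5,"dy":-2.4,"dz":0,"ax":0,"ay":0,"az":0},{"hand":0,"dx":3.5,"dy":-2.4,"dz":0,"ax":0,"ay":0,"az":0},{"hand":0,"dx":3.5,"dy":-2.4,"dz":0,"ax":0,"ay":0,"az":0},{"hand":0,"dx":3.5,"dy":-2.4,"dz":0,"ax":0,"ay":0,"az":0},{"hand":0,"dx":3.5,"dy":-2.4,"dz":0,"ax":0,"ay":0,"az":0},{"hand":0,"dx":0,"dy":0,"dz":0,"ax":0,"ay":0,"az":0},{"hand":0,"dx":0,"dy":0,"dz":0,"ax":0,"ay":0,"az":0}]'
python3 - <<'E'
from cell import bot
from h import *
go(bot,[591,-177.5,150],109.4)
E
```

```text
clock: 1.9
tcp_pos: [570.5, -193.4, 205.2]
tcp_rot: [0.992, 0.125, -0.0, -0.0]
force: [0.0, -0.6, -0.8]
opening: 94.0
clock 1.9 tcp [ 570.5 -193.4  205.2] d(cm) [ 2.38 -1.03  5.52] az -5.06 tilt [-0.03  0.02] F [ 0.  -0.6 -0.8] open 94.0 q [ 0.39  0.32 -0.21  1.76  0.07  1.07 -1.17]
```

```bash

python3 -m inch '[{"hand":0.3,"dx":2.4,"dy":-1.0,"dz":1.5,"ax":0,"ay":0,"az":0},{"hand":0.3,"dx":0,"dy":0,"dz":2,"ax":0,"ay":0,"az":-5.1},{"hand":0.3,"dx":0,"dy":0,"dz":2,"ax":0,"ay":0,"az":0},{"hand":0.3,"dx":0,"dy":0,"dz":0,"ax":0,"ay":0,"az":0},{"hand":0.3,"dx":0,"dy":0,"dz":0,"ax":0,"ay":0,"az":0}]'
python3 - <<'E'
from cell import bot
from h import *
go(bot,[591,-177.5,70],109.4)
T=bot.snapshot('top'); crop(T,360,170,120,110,5,'pics/tv1.png');S=bot.snapshot('scene'); crop(S,170,200,120,115,5,'pics/sv1.png')
E
```

```text
clock: 2.4
tcp_pos: [590.5, -180.3, 150.9]
tcp_rot: [0.986, 0.167, -0.0, 0.0]
force: [-0.2, 0.4, 0.6]
opening: 66.0
clock 2.4 tcp [ 590.5 -180.3  150.9] d(cm) [ 0.14 -0.25  8.09] az -0.2 tilt [-0.02 -0.01] F [-0.2  0.4  0.6] open 66.0 q [ 0.37  0.4  -0.23  1.78  0.11  0.98 -1.13]
```

View pics/sv1.png

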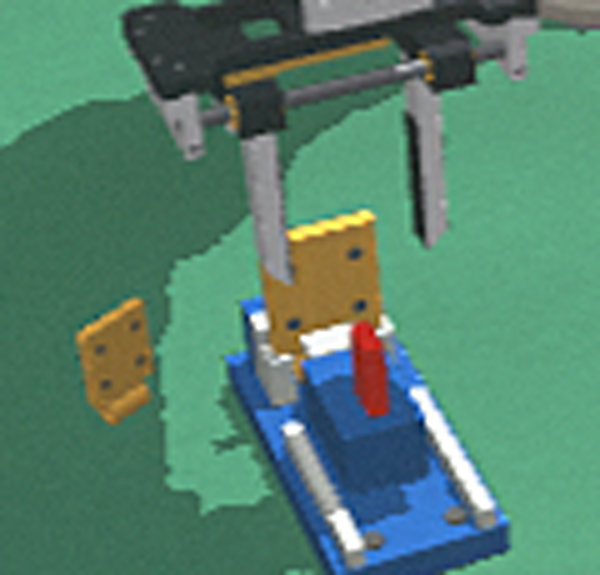

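```bash

python3 -m inch '[{"hand":0.3,"dx":0.1,"dy":-0.2,"dz":2,"ax":0,"ay":0,"az":0},{"hand":0.3,"dx":0,"dy":0,"dz":2,"ax":0,"ay":0,"az":0},{"hand":0.4,"dx":0,"dy":0,"dz":2,"ax":0,"ay":0,"az":0},{"hand":0.5,"dx":0,"dy":0,"dz":1.5,"ax":0,"ay":0,"az":0},{"hand":0.6,"dx":0,"dy":0,"dz":0.6,"ax":0,"ay":0,"az":0},{"hand":1,"dx":0,"dy":0,"dz":0,"ax":0,"ay":0,"az":0},{"hand":1,"dx":0,"dy":0,"dz":0,"ax":0,"ay":0,"az":0},{"hand":1,"dx":0,"dy":0,"dz":0,"ax":0,"ay":0,"az":0},{"hand":1,"dx":0,"dy":0,"dz":0,"ax":0,"ay":0,"az":0},{"hand":1,"dx":0,"dy":0,"dz":0,"ax":0,"ay":0,"az":0}]'
python3 - <<'E'
from cell import bot
from h import *
go(bot,[591+37.8,-177.5+13.2,70],109.4)
E
```

```text
clock: 3.5
tcp_pos: [592.0, -178.1, 70.2]
tcp_rot: [0.986, 0.167, 0.001, 0.001]
force: [2.4, -3.3, 2.3]
opening: 12.0
clock 3.5 tcp [ 592.  -178.1   70.2] d(cm) [ 3.93 -0.09  0.03] az -0.15 tilt [ 0.09 -0.05] F [ 2.4 -3.3  2.3] open 12.0 q [ 0.35  0.49 -0.22  1.84  0.14  0.83 -1.17]
```

```bash

python3 -m inch '[{"hand":1,"dx":0.4,"dy":0,"dz":0,"ax":0,"ay":0,"az":0},{"hand":1,"dx":0.5,"dy":0,"dz":0,"ax":0,"ay":0,"az":0},{"hand":1,"dx":0.5,"dy":0,"dz":0,"ax":0,"ay":0,"az":0},{"hand":1,"dx":0.5,"dy":0,"dz":0,"ax":0,"ay":0,"az":0},{"hand":1,"dx":0.5,"dy":0,"dz":0,"ax":0,"ay":0,"az":0},{"hand":1,"dx":0.5,"dy":0,"dz":0,"ax":0,"ay":0,"az":0},{"hand":1,"dx":0.5,"dy":0,"dz":0,"ax":0,"ay":0,"az":0},{"hand":1,"dx":0.3,"dy":0,"dz":0,"ax":0,"ay":0,"az":0},{"hand":1,"dx":0,"dy":0,"dz":0,"ax":0,"ay":0,"az":0}]'
python3 - <<'E'
from cell import bot
from h import *
go(bot,[592+37.8,-178.1+13.2,70],109.4)
E
```

```text
clock: 4.4
tcp_pos: [627.2, -166.0, 70.3]
tcp_rot: [0.986, 0.167, 0.001, 0.001]
force: [1.6, -5.0, 3.7]
opening: 11.9
clock 4.4 tcp [ 627.2 -166.    70.3] d(cm) [ 0.28 -0.02  0.03] az -0.15 tilt [ 0.09 -0.06] F [ 1.6 -5.   3.7] open 11.9 q [ 0.32  0.53 -0.21  1.77  0.14  0.86 -1.19]
```

```bash

python3 -m inch '[{"hand":1,"dx":0.15,"dy":0,"dz":0,"ax":0,"ay":0,"az":0},{"hand":1,"dx":0.15,"dy":0,"dz":0,"ax":0,"ay":0,"az":0},{"hand":1,"dx":0.1,"dy":0,"dz":0,"ax":0,"ay":0,"az":0},{"hand":1,"dx":0,"dy":0,"dz":0,"ax":0,"ay":0,"az":0}]'
python3 -m inch '[{"hand":1,"dx":0.1,"dy":0,"dz":0,"ax":0,"ay":0,"az":0},{"hand":1,"dx":0,"dy":0,"dz":0,"ax":0,"ay":0,"az":0}]'
python3 -m inch '[{"hand":1,"dx":0.1,"dy":0,"dz":0,"ax":0,"ay":0,"az":0},{"hand":1,"dx":0,"dy":0,"dz":0,"ax":0,"ay":0,"az":0}]'
```

```text
clock: 4.8
tcp_pos: [628.6, -165.5, 70.2]
tcp_rot: [0.986, 0.167, -0.001, 0.001]
force: [-12.8, -6.4, 14.8]
opening: 11.6
clock: 5.0
tcp_pos: [628.8, -165.4, 70.1]
tcp_rot: [0.986, 0.167, -0.002, 0.001]
force: [-17.1, -7.3, 17.9]
opening: 11.9
clock: 5.2
tcp_pos: [629.0, -165.3, 70.1]
tcp_rot: [0.986, 0.167, -0.003, 0.001]
force: [-21.9, -6.6, 21.6]
opening: 11.8
```

```bash

python3 -m inch '[{"hand":1,"dx":-0.35,"dy":0,"dz":0,"ax":0,"ay":0,"az":0},{"hand":0.4,"dx":0,"dy":0,"dz":0,"ax":0,"ay":0,"az":0},{"hand":0.4,"dx":0,"dy":0,"dz":0,"ax":0,"ay":0,"az":0},{"hand":0.4,"dx":0,"dy":0,"dz":0,"ax":0,"ay":0,"az":0},{"hand":0.4,"dx":0,"dy":0,"dz":-2,"ax":0,"ay":0,"az":0},{"hand":0.4,"dx":0,"dy":0,"dz":-3,"ax":0,"ay":0,"az":0},{"hand":0.4,"dx":0,"dy":0,"dz":-3.5,"ax":0,"ay":0,"az":0},{"hand":0.4,"dx":0,"dy":0,"dz":0,"ax":0,"ay":0,"az":0},{"hand":0.4,"dx":0,"dy":0,"dz":0,"ax":0,"ay":0,"az":0}]'
python3 - <<'E'
from cell import bot
from h import *
go(bot,[521,-202,155],19.3)
T=bot.snapshot('top'); crop(T,360,170,120,110,5,'pics/tv2.png');S=bot.snapshot('scene'); crop(S,170,200,120,115,5,'pics/sv2.png')
E
```

```text
clock: 6.1
tcp_pos: [629.1, -164.0, 155.1]
tcp_rot: [0.986, 0.168, 0.001, 0.0]
force: [0.0, -0.1, -0.6]
opening: 56.4
clock 6.1 tcp [ 629.1 -164.   155.1] d(cm) [-1.146e+01  1.000e-02 -1.000e-02] az -89.98 tilt [ 0.08 -0.01] F [ 0.  -0.1 -0.6] open 56.4 q [ 0.33  0.44 -0.23  1.7   0.11  1.01 -1.17]
```

View pics/sv2.png

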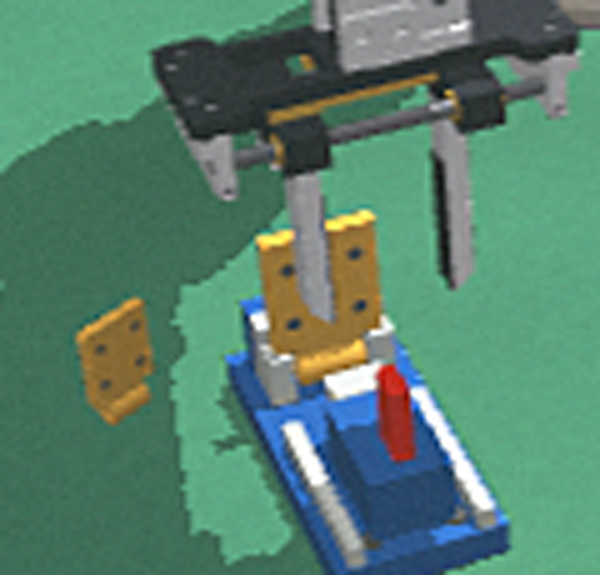

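View pics/tv2.png

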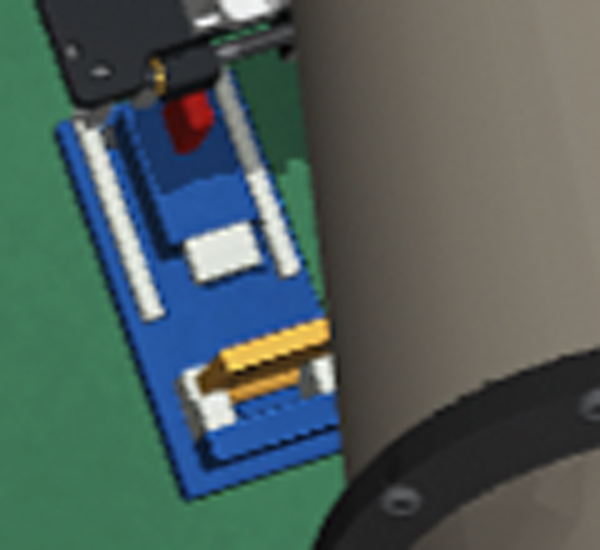

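```bash

python3 -m inch '[{"hand":0.4,"dx":-3,"dy":0,"dz":0,"ax":0,"ay":0,"az":0},{"hand":0.4,"dx":-4,"dy":0,"dz":0,"ax":0,"ay":0,"az":0},{"hand":0.4,"dx":-3,"dy":0,"dz":0,"ax":0,"ay":0,"az":0},{"hand":0.4,"dx":-1.5,"dy":0,"dz":0,"ax":0,"ay":0,"az":0},{"hand":0.4,"dx":0,"dy":0,"dz":0,"ax":0,"ay":0,"az":8.5},{"hand":0.4,"dx":0,"dy":0,"dz":0,"ax":0,"ay":0,"az":8.5},{"hand":0.4,"dx":0,"dy":0,"dz":0,"ax":0,"ay":0,"az":8.5},{"hand":0.4,"dx":0,"dy":0,"dz":0,"ax":0,"ay":0,"az":8.5},{"hand":0.4,"dx":0,"dy":0,"dz":0,"ax":0,"ay":0,"az":8.5},{"hand":0.4,"dx":0,"dy":0,"dz":0,"ax":0,"ay":0,"az":8.5},{"hand":0.4,"dx":0,"dy":0,"dz":0,"ax":0,"ay":0,"az":8.5},{"hand":0.4,"dx":0,"dy":0,"dz":0,"ax":0,"ay":0,"az":8.5},{"hand":0.4,"dx":0,"dy":0,"dz":0,"ax":0,"ay":0,"az":8.5},{"hand":0.4,"dx":0,"dy":0,"dz":0,"ax":0,"ay":0,"az":8.5},{"hand":0.4,"dx":0,"dy":0,"dz":0,"ax":0,"ay":0,"az":5},{"hand":0.4,"dx":0,"dy":0,"dz":0,"ax":0,"ay":0,"az":0},{"hand":0.4,"dx":0,"dy":0,"dz":0,"ax":0,"ay":0,"az":0}]'
python3 - <<'E'
from cell import bot
from h import *
go(bot,[520.7,-202.3,85],19.3)
T=bot.snapshot('top'); crop(T,360,170,120,110,5,'pics/tv3.png');S=bot.snapshot('scene'); crop(S,170,200,120,115,5,'pics/sv3.png')
E
```

```text
clock: 7.9
tcp_pos: [520.3, -201.8, 154.0]
tcp_rot: [0.817, -0.577, -0.0, 0.0]
force: [0.1, 0.4, -0.2]
opening: 56.5
clock 7.9 tcp [ 520.3 -201.8  154. ] d(cm) [ 0.06 -0.03  6.9 ] az 0.2 tilt [-0.04  0.01] F [ 0.1  0.4 -0.2] open 56.5 q [ 0.22  0.29  0.05  1.92 -0.02  0.93 -2.53]
```

View pics/sv3.png

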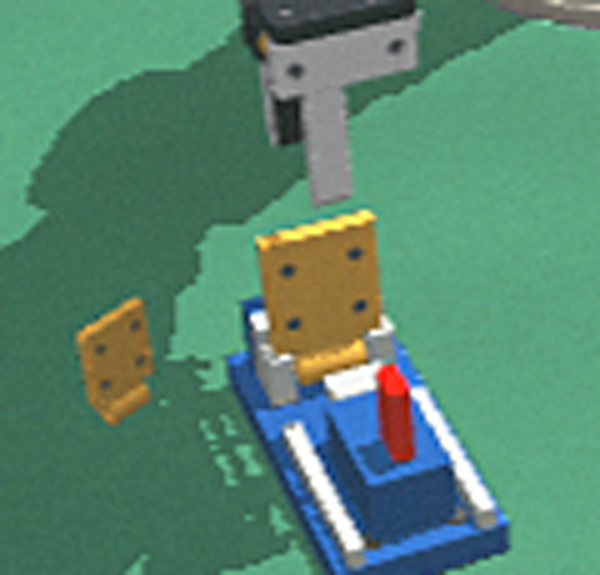

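```bash

python3 -m inch '[{"hand":0.4,"dx":0,"dy":0,"dz":0,"ax":0,"ay":0,"az":-8.5},{"hand":0.4,"dx":0,"dy":0,"dz":0,"ax":0,"ay":0,"az":-8.5},{"hand":0.4,"dx":0,"dy":0,"dz":0,"ax":0,"ay":0,"az":-8.5},{"hand":0.4,"dx":0,"dy":0,"dz":0,"ax":0,"ay":0,"az":-8.5},{"hand":0.4,"dx":0,"dy":0,"dz":0,"ax":0,"ay":0,"az":-8.5},{"hand":0.4,"dx":0,"dy":0,"dz":0,"ax":0,"ay":0,"az":-8.5},{"hand":0.4,"dx":0,"dy":0,"dz":0,"ax":0,"ay":0,"az":-8.5},{"hand":0.4,"dx":0,"dy":0,"dz":0,"ax":0,"ay":0,"az":-8.5},{"hand":0.4,"dx":0,"dy":0,"dz":0,"ax":0,"ay":0,"az":-8.5},{"hand":0.4,"dx":0,"dy":0,"dz":0,"ax":0,"ay":0,"az":-8.5},{"hand":0.4,"dx":0,"dy":0,"dz":0,"ax":0,"ay":0,"az":-8.5},{"hand":0.4,"dx":0,"dy":0,"dz":0,"ax":0,"ay":0,"az":-8.5},{"hand":0.4,"dx":0,"dy":0,"dz":0,"ax":0,"ay":0,"az":-8.5},{"hand":0.4,"dx":0,"dy":0,"dz":0,"ax":0,"ay":0,"az":-8.5},{"hand":0.4,"dx":0,"dy":0,"dz":0,"ax":0,"ay":0,"az":-8.5},{"hand":0.4,"dx":0,"dy":0,"dz":0,"ax":0,"ay":0,"az":-8.5},{"hand":0.4,"dx":0,"dy":0,"dz":0,"ax":0,"ay":0,"az":-8.5},{"hand":0.4,"dx":0,"dy":0,"dz":0,"ax":0,"ay":0,"az":-8.5},{"hand":0.4,"dx":0,"dy":0,"dz":0,"ax":0,"ay":0,"az":-8.5},{"hand":0.4,"dx":0,"dy":0,"dz":0,"ax":0,"ay":0,"az":-8.5}]'
python3 -m inch '[{"hand":0.4,"dx":0,"dy":0,"dz":0,"ax":0,"ay":0,"az":-8.5},{"hand":0.4,"dx":0,"dy":0,"dz":0,"ax":0,"ay":0,"az":-1.5},{"hand":0.4,"dx":0,"dy":0,"dz":0,"ax":0,"ay":0,"az":0},{"hand":0.4,"dx":0,"dy":0,"dz":0,"ax":0,"ay":0,"az":0}]'
python3 - <<'E'
from cell import bot
from h import *
go(bot,[520.7,-202.3,85],19.3)
E
```

```text
clock: 10.0
tcp_pos: [520.1, -202.3, 154.5]
tcp_rot: [0.645, 0.765, 0.0, -0.0]
force: [-0.1, 0.1, -0.3]
opening: 56.6
clock: 10.4
tcp_pos: [520.1, -202.3, 154.5]
tcp_rot: [0.58, 0.815, 0.0, -0.0]
force: [-0.7, 0.3, -0.2]
opening: 56.9
clock 10.4 tcp [ 520.1 -202.3  154.5] d(cm) [-0.02  0.06  6.95] az -0.19 tilt [-0.    0.01] F [-0.7  0.3 -0.2] open 56.9 q [ 0.67  0.33 -0.5   1.9   0.19  0.96  0.42]
```

Descend and grip the plate.

```bash

python3 -m inch '[{"hand":0.4,"dx":0,"dy":0.05,"dz":1.5,"ax":0,"ay":0,"az":0},{"hand":0.4,"dx":0,"dy":0,"dz":2,"ax":0,"ay":0,"az":0},{"hand":0.5,"dx":0,"dy":0,"dz":2,"ax":0,"ay":0,"az":0},{"hand":0.6,"dx":0,"dy":0,"dz":1.5,"ax":0,"ay":0,"az":0},{"hand":0.7,"dx":0,"dy":0,"dz":0,"ax":0,"ay":0,"az":0},{"hand":0.8,"dx":0,"dy":0,"dz":0,"ax":0,"ay":0,"az":0},{"hand":0.85,"dx":0,"dy":0,"dz":0,"ax":0,"ay":0,"az":0},{"hand":0.85,"dx":0,"dy":0,"dz":0,"ax":0,"ay":0,"az":0}]'
python3 - <<'E'
from cell import bot
from h import *
go(bot,[520.7,-202.3,85],19.3)
T=bot.snapshot('top'); crop(T,360,170,120,110,5,'pics/tv4.png');S=bot.snapshot('scene'); crop(S,170,200,120,115,5,'pics/sv4.png')
E
```

```text
clock: 11.2
tcp_pos: [521.1, -202.2, 85.3]
tcp_rot: [0.579, 0.816, 0.0, 0.001]
force: [0.1, 0.0, 0.0]
opening: 14.8
clock 11.2 tcp [ 521.1 -202.2   85.3] d(cm) [ 0.01 -0.04  0.03] az -0.02 tilt [ 0.07 -0.03] F [0.1 0.  0. ] open 14.8 q [ 0.64  0.42 -0.48  1.95  0.26  0.83  0.36]
```

View pics/sv4.png

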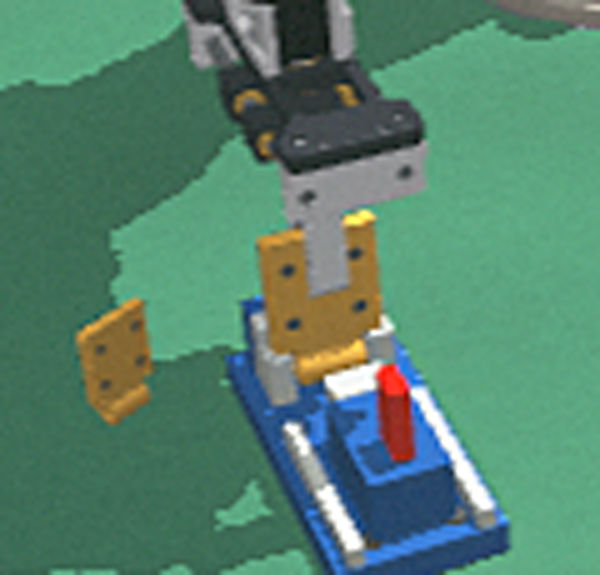

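View pics/tv4.png

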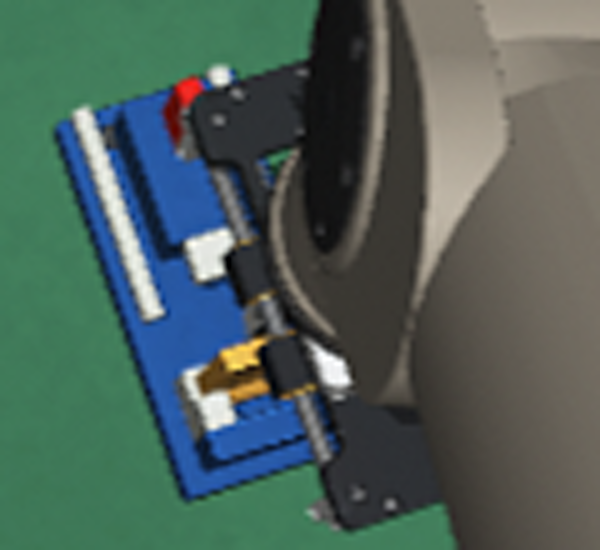

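```bash

python3 -m inch '[{"hand":0.9,"dx":0,"dy":0,"dz":0,"ax":0,"ay":0,"az":0},{"hand":1,"dx":0,"dy":0,"dz":0,"ax":0,"ay":0,"az":0},{"hand":1,"dx":0,"dy":0,"dz":0,"ax":0,"ay":0,"az":0},{"hand":1,"dx":0,"dy":0,"dz":0,"ax":0,"ay":0,"az":0},{"hand":1,"dx":0,"dy":0,"dz":0,"ax":0,"ay":0,"az":0}]'
python3 - <<'E'
from cell import bot
from h import *
go(bot,[520.7,-202.3,85],19.3)
E
python3 -m inch '[{"hand":1,"dx":0,"dy":0,"dz":-0.3,"ax":0,"ay":0,"az":0},{"hand":1,"dx":0,"dy":0,"dz":-0.5,"ax":0,"ay":0,"az":0},{"hand":1,"dx":0,"dy":0,"dz":-0.5,"ax":0,"ay":0,"az":0},{"hand":1,"dx":0,"dy":0,"dz":-0.5,"ax":0,"ay":0,"az":0}]'
```

```text
clock: 11.8
tcp_pos: [520.6, -202.2, 84.8]
tcp_rot: [0.579, 0.816, -0.0, 0.0]
force: [-2.0, -1.3, 6.2]
opening: 9.8
clock 11.8 tcp [ 520.6 -202.2   84.8] d(cm) [-0.01  0.01 -0.02] az -0.01 tilt [ 0.01 -0.01] F [-2.  -1.3  6.2] open 9.8 q [ 0.64  0.42 -0.48  1.95  0.26  0.83  0.36]
clock: 12.2
tcp_pos: [520.6, -202.0, 102.9]
tcp_rot: [0.579, 0.816, 0.0, -0.0]
force: [0.5, 1.3, -3.9]
opening: 10.1
```

```bash

python3 -m inch '[{"hand":1,"dx":0,"dy":0,"dz":-1,"ax":0,"ay":0,"az":0},{"hand":1,"dx":0,"dy":0,"dz":-2,"ax":0,"ay":0,"az":0},{"hand":1,"dx":0,"dy":0,"dz":-2.5,"ax":0,"ay":0,"az":0},{"hand":1,"dx":0,"dy":0,"dz":-2.5,"ax":0,"ay":0,"az":0},{"hand":1,"dx":0,"dy":0,"dz":-2,"ax":0,"ay":0,"az":0},{"hand":1,"dx":0,"dy":0,"dz":-2,"ax":0,"ay":0,"az":0},{"hand":1,"dx":0,"dy":0,"dz":-0.5,"ax":0,"ay":0,"az":0},{"hand":1,"dx":0,"dy":0,"dz":0,"ax":0,"ay":0,"az":0},{"hand":1,"dx":0,"dy":0,"dz":0,"ax":0,"ay":0,"az":0}]'
python3 - <<'E'
from cell import bot
from h import *
go(bot,[543,233.8,225],20.8)
T=bot.snapshot('top');cv2.imwrite('pics/t5.png',T['color']);S=bot.snapshot('scene'); cv2.imwrite('pics/s5.png',S['color']);crop(S,170,160,150,150,4,'pics/sv5.png')
E
```

```text
clock: 13.1
tcp_pos: [520.1, -202.0, 226.7]
tcp_rot: [0.579, 0.816, -0.0, -0.0]
force: [0.4, 0.3, -3.3]
opening: 10.0
clock 13.1 tcp [ 520.1 -202.   226.7] d(cm) [40.38 16.56  0.18] az -1.51 tilt [-0.05  0.02] F [ 0.4  0.3 -3.3] open 10.0 q [ 0.69  0.26 -0.52  1.82  0.14  1.1   0.46]
```

View pics/sv5.png

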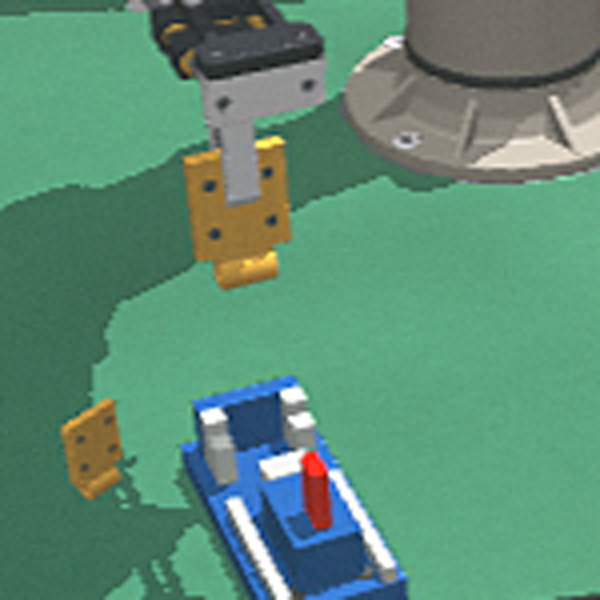

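```bash

python3 -m inch '[{"hand":1,"dx":1.2,"dy":0.5,"dz":0,"ax":0,"ay":0,"az":-1.5},{"hand":1,"dx":2.4,"dy":1,"dz":0,"ax":0,"ay":0,"az":0},{"hand":1,"dx":2.4,"dy":1,"dz":0,"ax":0,"ay":0,"az":0},{"hand":1,"dx":2.4,"dy":1,"dz":0,"ax":0,"ay":0,"az":0},{"hand":1,"dx":2.4,"dy":1,"dz":0,"ax":0,"ay":0,"az":0},{"hand":1,"dx":2.4,"dy":1,"dz":0,"ax":0,"ay":0,"az":0},{"hand":1,"dx":2.4,"dy":1,"dz":0,"ax":0,"ay":0,"az":0},{"hand":1,"dx":2.4,"dy":1,"dz":0,"ax":0,"ay":0,"az":0},{"hand":1,"dx":2.4,"dy":1,"dz":0,"ax":0,"ay":0,"az":0},{"hand":1,"dx":2.4,"dy":1,"dz":0,"ax":0,"ay":0,"az":0},{"hand":1,"dx":2.4,"dy":1,"dz":0,"ax":0,"ay":0,"az":0},{"hand":1,"dx":2.4,"dy":1,"dz":0,"ax":0,"ay":0,"az":0},{"hand":1,"dx":2.4,"dy":1,"dz":0,"ax":0,"ay":0,"az":0},{"hand":1,"dx":2.4,"dy":1,"dz":0,"ax":0,"ay":0,"az":0},{"hand":1,"dx":2.4,"dy":1,"dz":0,"ax":0,"ay":0,"az":0},{"hand":1,"dx":2.4,"dy":1,"dz":0,"ax":0,"ay":0,"az":0},{"hand":1,"dx":2.4,"dy":1,"dz":0,"ax":0,"ay":0,"az":0},{"hand":1,"dx":1,"dy":0.4,"dz":0,"ax":0,"ay":0,"az":0},{"hand":1,"dx":0,"dy":0,"dz":0,"ax":0,"ay":0,"az":0},{"hand":1,"dx":0,"dy":0,"dz":0,"ax":0,"ay":0,"az":0}]'
python3 - <<'E'
from cell import bot
from h import *
go(bot,[543,233.8,175],20.8)
E
```

```text
clock: 15.2
tcp_pos: [534.5, 236.9, 227.1]
tcp_rot: [0.568, 0.823, -0.0, -0.0]
force: [0.1, 0.6, -4.0]
opening: 9.6
clock 15.2 tcp [534.5 236.9 227.1] d(cm) [-0.59  0.69  5.21] az 0.02 tilt [-0.03 -0.03] F [ 0.1  0.6 -4. ] open 9.6 q [ 0.06  0.34 -0.73  1.75  0.25  1.14 -0.38]
```

```bash

python3 -m inch '[{"hand":1,"dx":-0.3,"dy":0.35,"dz":1,"ax":0,"ay":0,"az":0},{"hand":1,"dx":-0.3,"dy":0.35,"dz":1.5,"ax":0,"ay":0,"az":0},{"hand":1,"dx":0,"dy":0,"dz":1.5,"ax":0,"ay":0,"az":0},{"hand":1,"dx":0,"dy":0,"dz":1.5,"ax":0,"ay":0,"az":0},{"hand":1,"dx":0,"dy":0,"dz":0.7,"ax":0,"ay":0,"az":0},{"hand":1,"dx":0,"dy":0,"dz":0,"ax":0,"ay":0,"az":0},{"hand":1,"dx":0,"dy":0,"dz":0,"ax":0,"ay":0,"az":0}]'
python3 - <<'E'
from cell import bot
from h import *
import pickle
go(bot,[543,233.8,125],20.8)
T=bot.snapshot('top');S=bot.snapshot('scene');pickle.dump((S,T),open('st6.pkl','wb'))
crop(T,180,190,100,80,7,'pics/t6.png');crop(S,340,160,100,120,5,'pics/s6.png')
E
```

```text
clock: 15.9
tcp_pos: [543.4, 234.7, 165.7]
tcp_rot: [0.568, 0.823, 0.0, -0.0]
force: [0.2, 0.0, -3.4]
opening: 9.9
clock 15.9 tcp [543.4 234.7 165.7] d(cm) [-0.07 -0.07  4.07] az 0.01 tilt [0.   0.02] F [ 0.2  0.  -3.4] open 9.9 q [ 0.04  0.41 -0.71  1.8   0.31  1.04 -0.42]
```

View pics/s6.png

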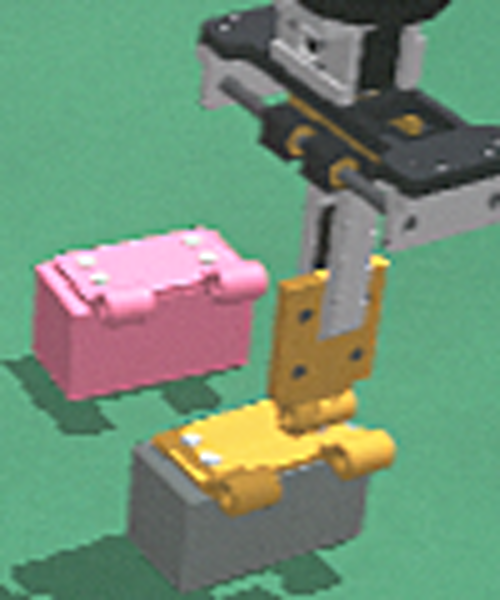

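View pics/t6.png

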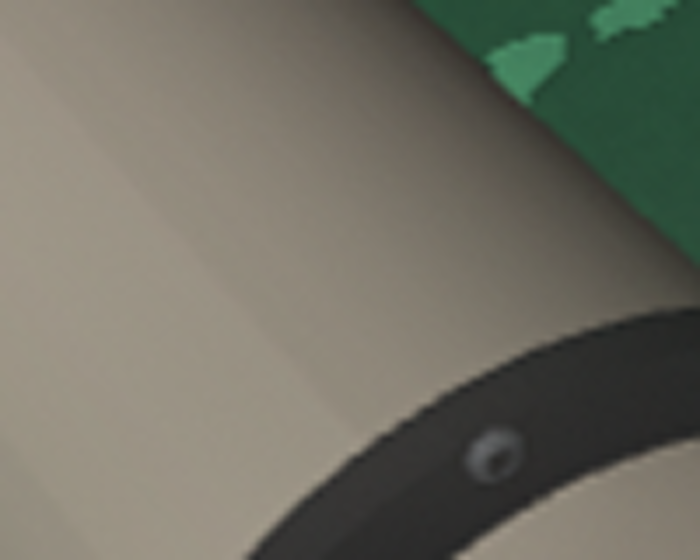

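```bash
cat > chk.py <<'E'
from h import *
def overlay(S,tcp,ang,jh,jang,x,y,w,h,f,name,off=49.8,dl=(0,0)):
    c=cv2.resize(S['color'][y:y+h,x:x+w],None,fx=f,fy=f,interpolation=cv2.INTER_CUBIC)
    def mark(p,col):
        u=proj(S,p); q=((u-[x,y]+.5)*f-.5).round().astype(int); cv2.circle(c,tuple(int(i) for i in q),2,col,-1)
    def fr(a): a=np.radians(a); return np.array([np.cos(a),np.sin(a),0]),np.array([-np.sin(a),np.cos(a),0]),np.array([0,0,1.])
    X,Y,Z=fr(ang); o=np.array([tcp[0],tcp[1],tcp[2]-off])+dl[0]*X+dl[1]*Y
    for s in(-1,1):
        mark(o+18*s*Y,(255,0,0)); mark(o+18*s*Y-11*Z,(255,0,0));mark(o+18*s*Y+11*X,(255,0,0))
        for z in(14,84): mark(o+30*s*Y+z*Z+5*X,(255,255,0))
    X,Y,Z=fr(jang)
    for s in(-50,-22,22,50):
        mark(jh+s*Y,(0,0,255));mark(jh+s*Y+11*Z,(0,0,255));mark(jh+s*Y-11*Z,(0,0,255));mark(jh+s*Y+11*X,(255,0,255))
    for s in(-60,60):
        b=jh-47*X+s*Y; b[2]=64; mark(b+30*X,(255,255,255)); mark(b-30*X,(255,255,255)); b[2]=0; mark(b+30*X,(255,255,255))
    cv2.imwrite(name,c)
E
python3 - <<'E'
from chk import *
import pickle
S,T=pickle.load(open('st6.pkl','rb'))
overlay(S,[543.4,234.7,165.7],20.8,np.array([543.2,233.9,75.]),20.8,360,205,70,78,10,'pics/o6.png')
S,T=pickle.load(open('st.pkl','rb'))
overlay(S,[543.4,234.7,465.7],20.8,np.array([543.2,233.9,75.]),20.8,360,225,70,58,10,'pics/o0.png')
overlay(T,[543.4,234.7,465.7],20.8,np.array([543.2,233.9,75.]),20.8,190,210,75,62,10,'pics/o0t.png')
E
```

```text
(no output)
```

View pics/o6.png

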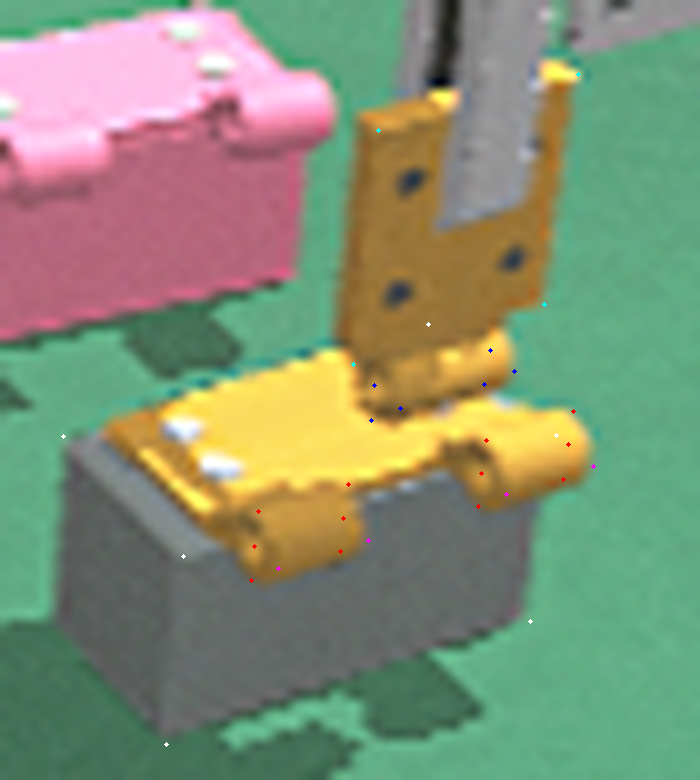

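View pics/o0.png

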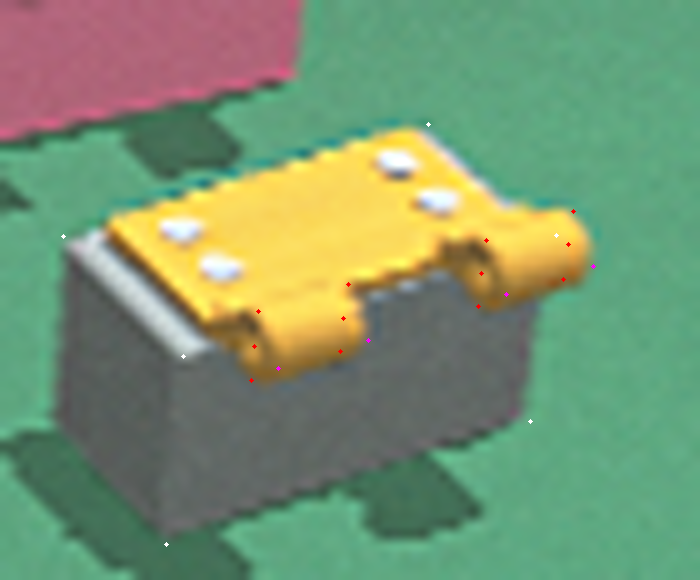

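View pics/o0t.png

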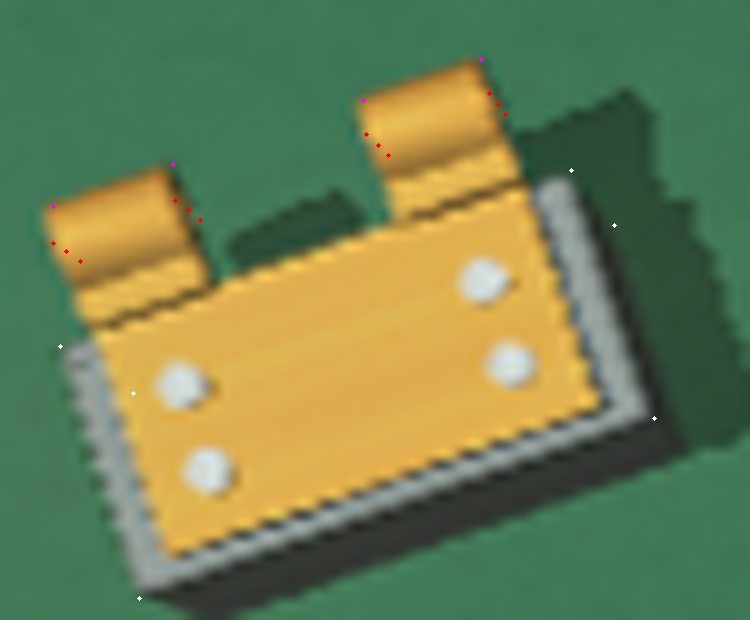

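```bash
python3 - <<'E'
from h import *
import pickle
S,T=pickle.load(open('st6.pkl','rb'))
hsv=cv2.cvtColor(S['color'],cv2.COLOR_BGR2HSV)
for v in range(210,248,3):
    print(v,' '.join('%d/%d/%d'%tuple(hsv[v,u]) for u in range(391,422,1)))
E
```

```text
210 74/113/163 74/106/164 74/105/163 74/102/165 75/110/163 74/105/163 75/102/165 74/110/167 74/103/164 70/33/141 170/5/140 173/8/130 150/6/83 21/45/40 174/18/71 170/6/125 0/0/134 120/4/145 150/2/150 160/5/149 105/3/148 120/2/149 131/14/151 84/74/151 80/136/159 78/136/161 76/105/160 75/62/153 75/75/156 73/101/166 74/113/170
213 150/48/255 176/68/245 75/139/160 74/110/167 74/111/163 74/113/163 74/111/165 75/114/163 76/64/147 100/11/136 120/16/145 105/34/105 109/95/43 30/34/38 120/11/112 105/11/139 0/0/125 165/4/140 120/2/152 150/5/148 105/3/150 114/8/150 114/26/205 15/81/210 17/187/180 17/193/185 41/70/156 77/122/169 75/114/166 74/109/164 73/108/163
216 169/110/253 169/119/255 4/53/186 77/135/164 55/76/151 18/154/194 18/180/212 18/174/209 18/174/207 18/171/204 19/172/206 19/173/214 19/177/199 18/150/178 14/39/139 112/20/137 130/5/141 130/5/152 140/5/150 140/5/148 150/2/153 105/10/153 20/41/144 19/143/152 17/171/163 19/155/153 63/70/153 76/115/169 74/106/169 73/105/170 75/113/165
219 177/59/133 71/88/154 75/121/169 76/119/175 33/75/130 17/169/134 18/161/139 18/160/151 19/148/153 19/158/
[... 2582 characters left out ...]
0 74/110/169
243 24/159/252 25/160/252 24/162/253 25/159/255 17/176/216 19/163/155 19/167/198 19/160/167 19/161/168 19/161/181 19/169/178 19/158/176 19/162/192 19/165/196 19/170/176 19/162/165 19/160/153 18/168/143 17/183/141 41/76/128 74/115/162 77/121/168 75/112/169 74/108/170 74/108/173 74/108/170 74/110/169 74/109/171 74/114/172 74/110/178 74/113/174
246 24/164/252 24/158/252 24/161/252 25/158/254 25/158/255 20/170/244 18/166/152 18/152/109 18/149/116 17/147/111 18/172/188 18/179/207 17/122/211 17/104/219 22/148/255 26/156/255 25/152/255 25/159/255 26/163/255 26/155/255 26/156/255 24/169/255 20/158/248 21/166/255 26/161/255 22/148/255 56/67/180 79/131/166 75/117/170 74/108/174 74/107/171
```

```bash

python3 -m inch '[{"hand":1,"dx":-0.05,"dy":-0.03,"dz":0.3,"ax":0,"ay":0,"az":0},{"hand":1,"dx":0,"dy":0,"dz":0.5,"ax":0,"ay":0,"az":0},{"hand":1,"dx":0,"dy":0,"dz":0.5,"ax":0,"ay":0,"az":0},{"hand":1,"dx":0,"dy":0,"dz":0.5,"ax":0,"ay":0,"az":0},{"hand":1,"dx":0,"dy":0,"dz":0.4,"ax":0,"ay":0,"az":0},{"hand":1,"dx":0,"dy":0,"dz":0.3,"ax":0,"ay":0,"az":0},{"hand":1,"dx":0,"dy":0,"dz":0,"ax":0,"ay":0,"az":0}]'
python3 - <<'E'
from cell import bot
from chk import *
go(bot,[543.2,234.2,124.8],20.8)
t=bot.sense()['tcp_pos']
S=bot.snapshot('scene')
overlay(S,t,20.8,np.array([543.2,234.2,75.]),20.8,360,205,70,78,10,'pics/o7.png')
E
```

```text
clock: 16.7
tcp_pos: [543.1, 233.7, 140.0]
tcp_rot: [0.568, 0.823, -0.0, -0.0]
force: [0.8, -0.3, -3.5]
opening: 9.8
clock 16.7 tcp [543.1 233.7 140. ] d(cm) [0.05 0.02 1.52] az -0.0 tilt [-0.04 -0.01] F [ 0.8 -0.3 -3.5] open 9.8 q [ 0.03  0.44 -0.69  1.83  0.33  0.99 -0.44]
```

View pics/o7.png

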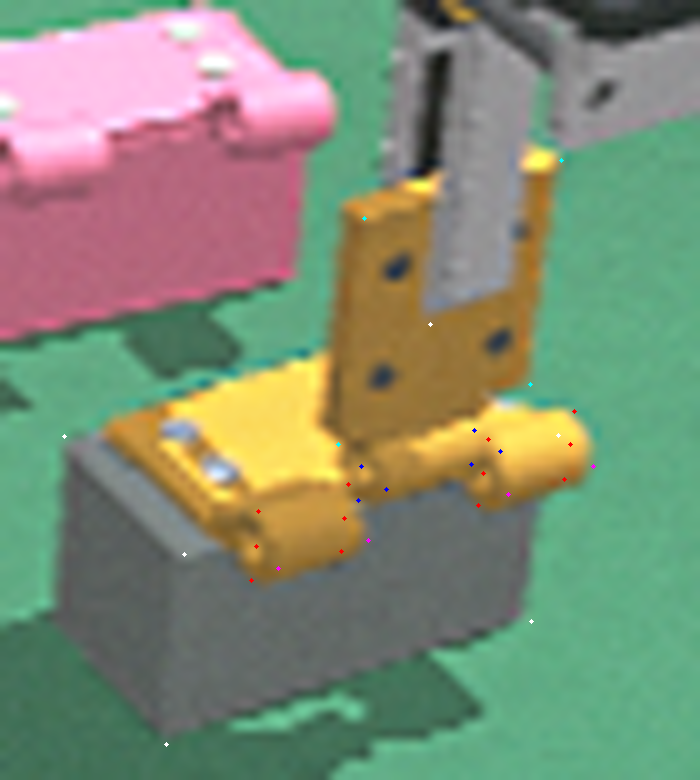

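```bash

python3 -m inch '[{"hand":1,"dx":0.05,"dy":0,"dz":0.2,"ax":0,"ay":0,"az":0},{"hand":1,"dx":0,"dy":0,"dz":0.3,"ax":0,"ay":0,"az":0},{"hand":1,"dx":0,"dy":0,"dz":0.3,"ax":0,"ay":0,"az":0},{"hand":1,"dx":0,"dy":0,"dz":0.3,"ax":0,"ay":0,"az":0},{"hand":1,"dx":0,"dy":0,"dz":0.3,"ax":0,"ay":0,"az":0},{"hand":1,"dx":0,"dy":0,"dz":0.1,"ax":0,"ay":0,"az":0},{"hand":1,"dx":0,"dy":0,"dz":0,"ax":0,"ay":0,"az":0},{"hand":1,"dx":0,"dy":0,"dz":0,"ax":0,"ay":0,"az":0}]'
python3 - <<'E'
from cell import bot
from chk import *
import pickle
go(bot,[543.2,234.2,124.8],20.8)
s=bot.sense();t=s['tcp_pos'];print(s['wrist_torque'].round(2))
S=bot.snapshot('scene');T=bot.snapshot('top');pickle.dump((S,T,t),open('st8.pkl','wb'))
overlay(S,t,20.8,np.array([543.2,234.2,75.]),20.8,360,215,70,60,11,'pics/o8.png')
crop(S,375,235,50,35,16,'pics/c8.png'); cv2.imwrite('pics/top8.png',T['color'])
E
```

```text
clock: 17.55
tcp_pos: [543.2, 234.3, 125.6]
tcp_rot: [0.568, 0.823, 0.0, 0.0]
force: [-0.3, -0.4, -2.7]
opening: 9.7
clock 17.55 tcp [543.2 234.3 125.6] d(cm) [-0.01 -0.01  0.08] az -0.01 tilt [0.01 0.01] F [-0.3 -0.4 -2.7] open 9.7 q [ 0.02  0.46 -0.69  1.84  0.35  0.97 -0.45]
[-0.01 -0.09  0.01]
```

View pics/o8.png

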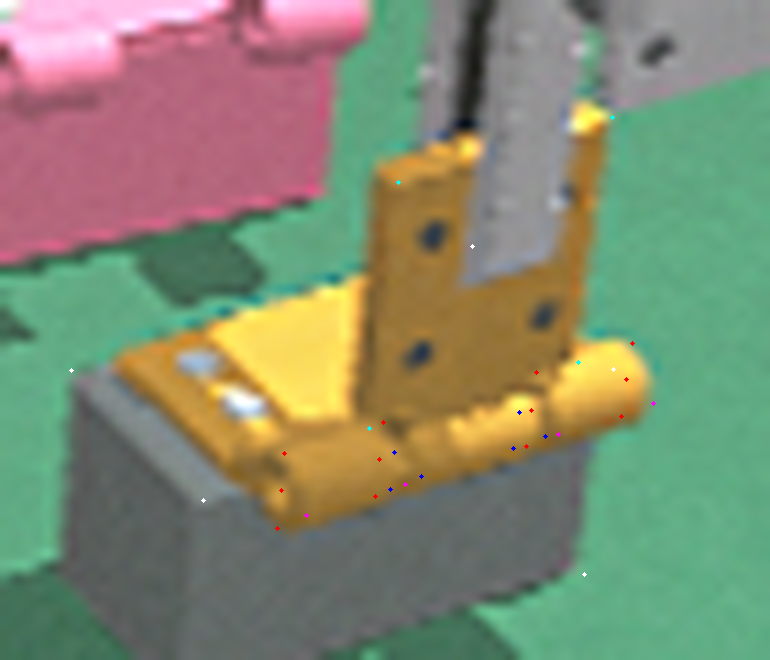

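View pics/c8.png

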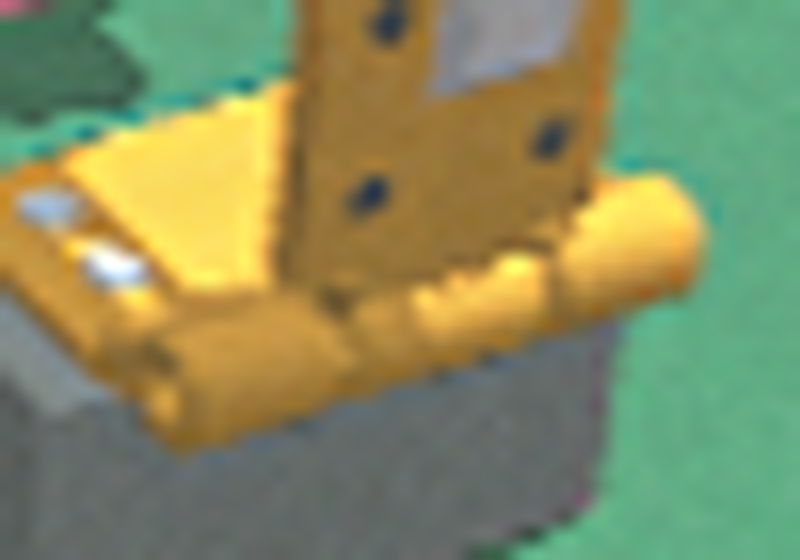

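View pics/top8.png

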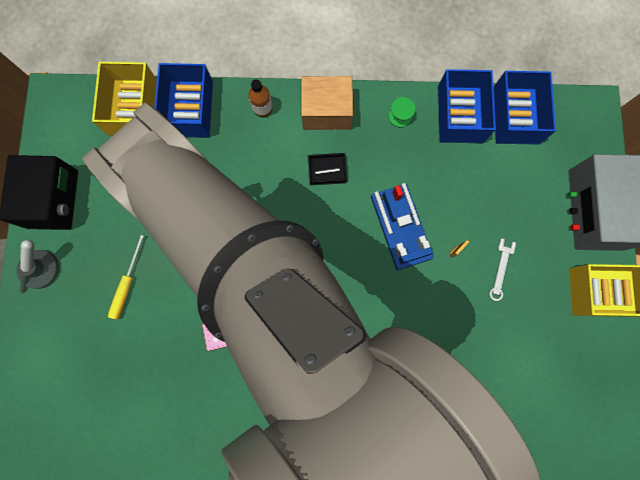

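```bash
cat > fit.py <<'E'
from h import *
def fit(S):
    s=cv2.cvtColor(S['color'],cv2.COLOR_BGR2HSV)[...,1].astype(float)
    us,vs=[],[]
    for u in range(385,418):
        col=s[:,u]; v0=None
        for v in range(275,245,-1):   # go up from grey face to brass
            if col[v]<90 and col[v-1]>=90: v0=v-(90-col[v])/(col[v-1]-col[v]);break
        us.append(u);vs.append(v0 if v0 else np.nan)
    us,vs=np.array(us),np.array(vs)
    P=[proj(S,np.array([543.2,234.2,75.])+y*np.array([-.355,.935,0])) for y in(-50,-22,-18,18,22,50)]
    print('u of ends',[p[0] for p in P])
    o=((us<P[1][0]-1)&(us>P[0][0]+3))|(us>P[4][0]+3); l=(us>P[2][0]+3)&(us<P[3][0]-1); o&=~np.isnan(vs);l&=~np.isnan(vs)
    k=np.polyfit(us[o],vs[o],1); print('outer resid',(vs[o]-np.polyval(k,us[o])).round(2)); print('leaf resid',(vs[l]-np.polyval(k,us[l])).round(2),np.mean(vs[l]-np.polyval(k,us[l])).round(2))
    c=np.array([543.2,234.2,75]);
    print('dv perp per mm: z',proj(S,c+[0,0,10])-proj(S,c),'x',proj(S,c+[9.35,3.55,0])-proj(S,c),'slope',k[0])
E
python3 - <<'E'
from fit import *
import pickle
S,T,t=pickle.load(open('st8.pkl','rb'))
fit(S)
E
```

```text
u of ends [np.float64(385.1), np.float64(394.0), np.float64(395.3), np.float64(406.6), np.float64(407.8), np.float64(416.5)]
outer resid [-0.22 -0.58 -0.18 -0.06  1.46  1.51  1.64  1.72 -5.29]
leaf resid [0.14 0.51 0.57 0.48 0.84 1.04 0.64] 0.6
dv perp per mm: z [ 0.4 -3. ] x [2.2 2. ] slope -0.4116386247809102
```

```bash
sed -i "s/^    s=cv2.*/    c=S['color'].astype(float); s=c[...,2]-c[...,0]/; s/90/45/g" fit.py; sed -i 's/us>P\[4\]\[0\]+3/(us>P[4][0]+3)\&(us<P[5][0]-1)/; s/range(275,245,-1)/range(275,235,-1)/' fit.py; python3 - <<'E'
from fit import *
import pickle
S,T,t=pickle.load(open('st8.pkl','rb'))
fit(S)
E
```

```text
u of ends [np.float64(385.1), np.float64(394.0), np.float64(395.3), np.float64(406.6), np.float64(407.8), np.float64(416.5)]
outer resid [ 0.12 -0.14 -0.    0.01  0.03  0.1  -0.05 -0.05 -0.02]
leaf resid [-0.18 -0.04 -0.05 -0.11  0.08  0.12 -0.16] -0.05
dv perp per mm: z [ 0.4 -3. ] x [2.2 2. ] slope -0.3289979537067525
```

```bash

python3 -m inch '[{"hand":1,"dx":0,"dy":-0.04,"dz":0.06,"ax":0,"ay":0,"az":0},{"hand":1,"dx":0,"dy":0,"dz":0,"ax":0,"ay":0,"az":0},{"hand":1,"dx":0,"dy":0,"dz":0,"ax":0,"ay":0,"az":0},{"hand":1,"dx":0,"dy":0,"dz":0,"ax":0,"ay":0,"az":0}]'
python3 - <<'E'
from cell import bot
from fit import *
go(bot,[543.2,234.2,124.8],20.8)
S=bot.snapshot('scene'); fit(S); cv2.imwrite('pics/s9.png',S['color']); crop(S,375,215,50,50,12,'pics/c9.png')
go(bot,[543.2,234.2,124.8],20.8)
E
```

```text
clock: 18.05
tcp_pos: [542.8, 234.1, 125.0]
tcp_rot: [0.568, 0.823, 0.0, 0.0]
force: [0.2, -0.3, -4.0]
opening: 10.1
clock 18.05 tcp [542.8 234.1 125. ] d(cm) [-0.01  0.04  0.02] az -0.01 tilt [0. 0.] F [ 0.2 -0.3 -4. ] open 10.1 q [ 0.02  0.46 -0.69  1.84  0.35  0.97 -0.45]
u of ends [np.float64(385.1), np.float64(394.0), np.float64(395.3), np.float64(406.6), np.float64(407.8), np.float64(416.5)]
outer resid [ 0.13 -0.12 -0.03 -0.    0.04  0.11 -0.05 -0.06 -0.02]
leaf resid [-0.13  0.14  0.18 -0.05  0.07  0.09  0.05] 0.05
dv perp per mm: z [ 0.4 -3. ] x [2.2 2. ] slope -0.3289161428405212
clock 18.1 tcp [542.8 234.1 124.9] d(cm) [-0.    0.04  0.01] az -0.01 tilt [0.01 0.  ] F [ 0.6  0.9 -4.3] open 9.8 q [ 0.02  0.46 -0.69  1.84  0.35  0.97 -0.45]
```

View pics/s9.png

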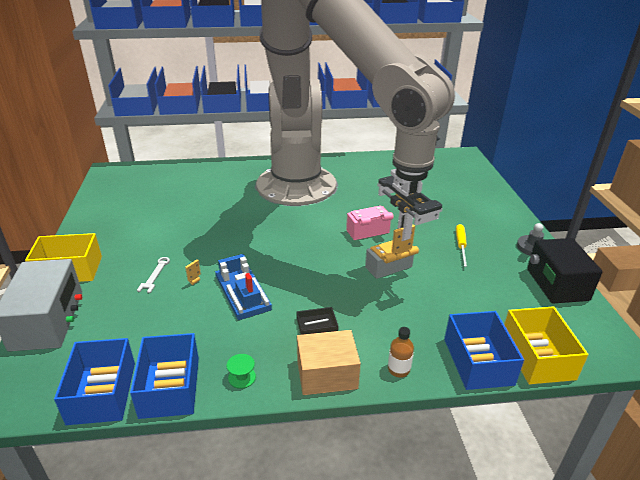

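View pics/c9.png

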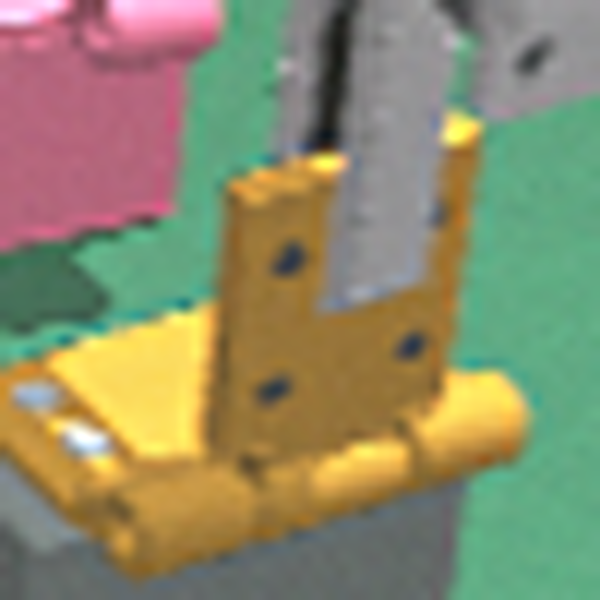

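```bash
python3 - <<'E'
from cell import bot
print(bot.hand_in())
E
```

```text
the job is handed in; nothing more can be done
None
```

I opened the vise jaw, lifted the larger brass leaf out, and lowered its knuckle into the gap of the grey jamb. I handed the job in at about 18.1 s with the leaf still held upright in the gripper. No verdict was reported.

- **Vise:** I pulled the red handle about 39 mm until the force rose at the stop. The last top and scene pictures show the jaw still open.
- **Alignment:** In the scene camera, the lower edge of the leaf knuckle lies within about 0.05 px (about 0.2 mm) of the line through the two fixed knuckles. The measured tilt is about 0°. The yaw was set to 20.8°; my separate jamb readings ranged from 20.2° to 21.1°.
- **Carried by the gripper:** The outside force is about 4 N downward, which is just the leaf's weight, with no sideways contact. The opening reads about 10 mm, the plate's thickness.
- **Not touched:** The dish with the pin, the screwdriver, the wrench and both look-alikes were left alone. In the last pictures they appear unmoved by eye; I did not measure this.
- **Less certain:** The arm blocked the top camera at the jamb, so the in/out position and the centring along the hole were checked only in the scene view and from the earlier measurements. I estimate both are within about 1 mm. The edge check fixes only a combination of height and in/out position. The height itself rests on the tool reading when I gripped the leaf.

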